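# Index the bracket and hold the coating probe on its marked spot

## Task

Swing the red-knobbed index lever of the grey fixture into the notch marked by the green tag, which turns the blue bracket for checking; then take the orange probe out of the stand and hold its brass tip on the yellow spot, square to the sloping face, pressing lightly so that the spring tip is partly pushed in. Finish while still holding the probe there, with the lever still in its notch, never pressing hard, and leave everything else where it stands.

Things in the scene. Friction and masses are not known exactly. Their poses are not given: they have to be found in the camera images.
- fixture: fixed grey base plate, 245 x 270 x 25 mm; origin on the table at the upright axis of the rotor; the plate reaches 170 mm from there to its own -x (about towards the robot), 75 mm to +x and 135 mm either side. z is up. On it, 78 to 102 mm from the axis, an arc of scallops 6 mm high makes five notches
- rotor (a joint): rotor angle (steel disc 110 mm across, top 45 mm above the table, turning with lever and bracket). At 0 the lever points along the fixture's -x; positive is anticlockwise from above. Notches at -0.70, -0.35, 0, 0.35, 0.70 rad; stops at +-0.80. A sprung ball seats in the notches (1 to 2 N at the knob to pass to the next) and holds. It starts in or about the first two notches
- lever_knob (a point): centre of the top of the lever's red upright round knob, 22 mm across, 44 mm tall (from 50 to 94 mm above the table), 120 mm from the rotor's axis. The dark lever arm below it is 18 mm wide, 40 to 52 mm above the table
- lever_pointer (a point): point 152 mm from the rotor's axis in line with the lever, 8 mm ahead of the tip of its yellow pointer, 45 mm above the table; it lies over a tag when the lever is in that tag's notch
- tag_green: the green tag: flat disc 16 mm across, 3 mm thick, fixed on the base plate (origin at its underside, 25 mm above the table) 152 mm from the rotor's axis, at the notch 0, 0.35 or 0.70 rad. Two white tags of the same size mark the other two; the two notches on the start side have none
- part: blue coated bracket bolted on the rotor, about 70 x 56 mm and 45 mm tall; origin on the rotor's axis at its underside, 45 mm above the table. Its top is a flat face 70 x 56 mm that slopes 20 degrees, lowest on the side of the lever (its own -x)
- spot: yellow spot, 16 mm across with a thin black rim, on the bracket's sloping face; origin at its centre on the face, z points straight out of the face (leaning 20 degrees from upright towards the lever). It turns with the lever. About 77 mm above the table
- stand: fixed grey block, 55 x 150 x 70 mm, origin under its centre, with two upright through holes (17 mm across) at 45 mm either side along its own y; one holds the orange probe and the other a similar white one, either way round
- probe: orange pencil probe, about 0.12 kg, upright in the stand, its round handle resting on the stand's top. z runs from tip to tail. Origin at the lower end of the steel sleeve: sleeve 14 mm across from 0 to 50 mm, orange handle 24 mm across from 50 to 135 mm (70 to 155 mm above the table in the stand). The brass tip reaches 12 mm below the origin when free
- probe_tip (a point): the point of the probe's brass tip (round end, 6.4 mm across), on its axis, 12 mm below the probe's origin when free
- probe_plunger (a joint): how far the spring tip is pushed in, 0 free to 0.008 m fully in; it needs 1.25 N to begin to move and about 3.25 N to be fully in
- probe_white: the other, white-handled probe in the stand, same size; a bystander
- tray: loose white tray, 160 x 220 x 22 mm, with three steel pins in it; a bystander
- bin: loose red open bin, 160 x 100 x 80 mm; a bystander
- jar: loose pale jar with a white cap, 60 mm across, 75 mm tall; a bystander
- ring_gauge: loose steel ring, 64 mm across, 18 mm tall; a bystander
- caliper: loose calliper lying flat, 220 mm long along its x; a bystander

How it is judged (in metres and radians):
On the way, in this order (a step that is already met when the one before it is completed fails the run):
1. the lever rests in the notch of the green tag (horizontal distance between lever_pointer and tag_green below 0.008 m and velocity of joint rotor between -0.1 and 0.1 rad/s), for 0.3 s.
2. the orange probe is held in the fingers, out of the stand (contact force between the fingers and probe above 1 N and height (world z) of probe above 0.075 m and contact force between probe and stand below 0.05 N), for 0.2 s.
At the end, for the whole second after the job is handed in: for the last second: lever in the green notch (pointer within 8 mm of the tag), orange probe in the fingers, still and clear of the stand, tip within 8 mm of the spot's centre, axis within 8 degrees of square to the face, spring tip 0.5 to 7.6 mm in, contact 0.5 to 8 N (all of step 1 and contact force between the fingers and probe above 1 N and distance between probe_tip and spot below 0.008 m and angle between the z axis of probe and the z axis of spot, either way round below 0.14 rad and contact force between probe and part between 0.5 and 8 N and value of joint probe_plunger between 0.0005 and 0.0076 m and contact force between probe and stand below 0.05 N and linear speed of probe below 0.02 m/s); the arm keeps its last pose, push and grip.
It fails at once if the probe is pressed on the bracket with more than 15 N (contact force between probe and part above 15 N).
It fails at once if the white probe, tray, bin, jar, ring or calliper is moved by more than 30 mm (distance of any of probe_white, tray, bin, jar, ring_gauge, caliper from where it was at the start of the episode above 0.03 m).
It also fails if it takes over 59 s, if anything falls off the work surface, if the arm or the gripper's body presses on something with over 40 N, if the wrist force passes 120 N, or if a joint passes its speed limit or range.

## Robot

A 7-joint arm with a two-finger parallel gripper is mounted at the origin on the work surface. World frame = base frame: x ahead of the robot, y to its left, z up, the work surface at z = 0. Lengths are in m, angles in degrees, forces in N, time in s.
With the tool pointing down it reaches from about 0.4 to 0.85 m from the base axis. Payload 10.4 kg.
Tool frame: the origin (TCP) lies at the very end of the fingers, on their centre line; the grasp point (between the pads) lies ctrl.grasp_offset behind it (ctrl.grasp_offset is the distance from the TCP to the grasp point, in m); z points along the fingers, y is the line along which they close (so a half turn about z gives the same grasp; the last joint's range is limited). The gripper opens to 85 mm and grips with 20 to 120 N. Pads are 22 mm wide; open, the fingers measure 114 mm over their backs; the gripper's body (76 mm by 85 mm) begins 54 mm behind the grasp point. The pads swing forward as they close: fully open they stand 13 mm farther back than shut.
Start: joints at [68.892, 19.034, -3.707, 83.658, 1.238, 77.344, -5.071], TCP at [0.212, -0.588, 0.231] pointing down, gripper open.
Joint ranges: [-148.97, 148.97], [-28.65, 121.19], [-84.17, 76.75], [9.2, 138.47], [-72.65, 252.65], [3.7, 117.97], [-149.18, 149.18]. Speed limits (degrees/s): [127.2, 127.2, 159.86, 159.86, 180, 180, 180].

## Interface

Orientations are given as a 3x3 rotation matrix whose columns are the frame's x, y, z axes.
In Python, from rig import ctrl gives the robot as it stands.
- The arm moves only by the shell command python3 -m pendant 'ROWS' [FORCE]. ROWS is text: rows parted by semicolons, each of 7 numbers parted by spaces: the shift along the tool's x, y, z in units of 40 mm (1.0 is 40 mm), then the turn, a rotation vector about the tool's x, y, z in units of 8 degrees (1.0 is 8 degrees), then the closure, from -1 (fully open) to 1 (shut). In form: tx ty tz wx wy wz jaw; .... A call has 1 to 20 rows; each row is the pose to reach, as a shift and turn from the pose commanded when the call began, along the tool's axes at that moment; what a row does not reach only later rows make up. A row lasts 1/10 s, in which the tool goes at most 50 mm and 8.59 degrees, less where a joint would pass 70% of its speed; a pose out of reach is approached as far as the arm can. A call with a gripper value outside its range is refused whole. The fingers move at their own pace and stop on an object; FORCE is the grip in N (left out, the last holds). Time passes only in rows, so rows that repeat a pose let the fingers close. It gives the time, the measured TCP pose, the force, the opening and the grip force at its end, in the units of the state.
- ctrl.sense(): the state, without advancing time (a new reading comes with each control period).
- ctrl.capture(name): name is "scene" or "top" or "wrist"; returns (picture, depth): 384x512x3 uint8, blue, green, red; 384x512 float32, m along the optical axis (not along the pixel's ray), 0 where there is no reading.
- ctrl.camera_params(name): a dict with "vfov" (degrees; the focal length in pixels is half the picture's height over the tangent of half this angle, whatever the lens; pixels are square), "cx", "cy" (the principal point, pixels), "world_from_camera" (4x4, takes a point from camera to world coordinates). Camera axes: x right, y down, z forward; pixel columns grow to the right and rows downward; lengths in m; the calibration is good to about 2 mm. A picture is of the moment at which its call begins: read the wrist's pose just before it. camera_params takes no time and is no camera call; for the wrist camera it gives the pose at the moment of the call.
- ctrl.hand_in(): hands the job in; it is judged then, once.
The state is a dict: "clock": time; "joint_positions": joint angles; "joint_vel": joint speeds; "joint_efforts": joint torques, N m; "tool_pos": TCP position; "ee_rot": TCP orientation; "ft_force": force on the tool from outside, world axes, zero at the start; "wrist_torque": the same for the moment, N m; "grip_width": opening from 0.0 (shut) to 1.0 (fully open); "grasp_force": force on a finger pad.
Only numpy, scipy, OpenCV 4.12 (cv2) and the standard library are available. Lean on these libraries where they do the work, as an engineer would, in place of code of your own. Each camera call takes 0.05 s, during which the arm holds its last target. There are 200 camera calls.

## Working session

There is one attempt and no reset: what is moved stays moved. The work goes in short steps, Python scripts to look and compute and a shell command to move; the robot and the scene stay as the last step left them, time stands still between calls to the robot, and variables do not carry over. Pictures are saved under pics/ and viewed, at most 10 in all, crops included, and the job is handed in when it is done.

```bash
mkdir -p pics; ls; cat > h.py <<'E'
import numpy as np,cv2
from rig import ctrl
def cap(n,f):
    P=ctrl.camera_params(n);im,d=ctrl.capture(n);cv2.imwrite('pics/'+f+'.png',im);np.savez('pics/'+f,im=im,d=d,T=P['world_from_camera'],p=[P['vfov'],P['cx'],P['cy']])
def load(f):
    z=np.load('pics/'+f+'.npz');return z['im'],z['d'],z['T'],z['p']
def cloud(f):
    im,d,T,p=load(f);fl=im.shape[0]/2/np.tan(np.radians(p[0])/2)
    v,u=np.mgrid[:im.shape[0],:im.shape[1]]
    X=np.stack([(u-p[1])/fl*d,(v-p[2])/fl*d,d],-1)
    return im,X@T[:3,:3].T+T[:3,3],d
E
python3 - <<'E'
from h import *
for n in('scene','top'):cap(n,n+'0')
s=ctrl.sense();print(s);print(ctrl.grasp_offset)
print(ctrl.camera_params('top'),ctrl.camera_params('wrist'))
a=cv2.imread('pics/scene0.png');b=cv2.imread('pics/top0.png')
cv2.imwrite('pics/top0b.png',cv2.resize(b,(800,600)))
cv2.imwrite('pics/scene0b.png',cv2.resize(a,(800,600)))
E
```

```text
pics
{'clock': 0.1, 'joint_positions': array([68.89338044, 19.06544953, -3.70643967, 83.70167789,  1.23749355,
       77.34305328, -5.06867624]), 'joint_vel': array([ 0.00872058,  0.00126024,  0.09654693, -0.14264795,  0.00249632,
        0.03215227, -0.07568153]), 'joint_efforts': array([ 8.52448065e-04, -6.26740408e+01,  4.88219946e-02, -3.92423236e+01,
        1.62030518e-02,  7.05442711e-03, -9.94315951e-05]), 'tool_pos': array([ 0.21170898, -0.58769276,  0.23062308]), 'ee_rot': array([[ 9.40796386e-01,  3.38971885e-01, -4.70840586e-04],
       [ 3.38972207e-01, -9.40795704e-01,  1.13389542e-03],
       [-5.86061342e-05, -1.22636658e-03, -9.99999246e-01]]), 'ft_force': array([-0.5282274 , -0.19369155,  0.38292359]), 'wrist_torque': array([-0.02685705,  0.02399982, -0.04928986]), 'grasp_force': 0.0, 'grip_width': 0.9993015466896973}
0.0187
{'vfov': 44.06942902383539, 'cx': 263.3189096758525, 'cy': 188.37992549152216, 'world_from_camera': array([[-0.01820944, -0.99711844,  0.07364263,  0.42950538],
       [-0.99976561,  0.01729602, -0.01302217, -0.00531385],
       [ 0.01171093, -0.0738625 , -0.99719967,  1.52241729],
       [ 0.        ,  0.        ,  0.        ,  1.        ]])} {'vfov': 69.6951720052416, 'cx': 261.1267240923787, 'cy': 192.27913986673573, 'world_from_camera': array([[ 0.33926835, -0.88978886, -0.30524215,  0.28973088],
       [-0.94068856, -0.32140098, -0.10865749, -0.56006426],
       [-0.0014229 ,  0.32400185, -0.94605538,  0.37449574],
       [ 0.        ,  0.        ,  0.        ,  1.        ]])}
```

View pics/top0b.png

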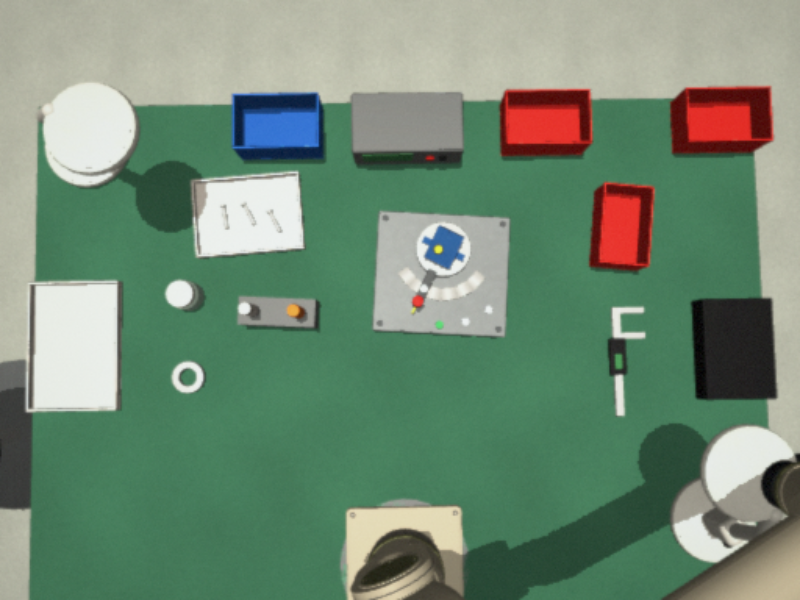

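View pics/scene0b.png

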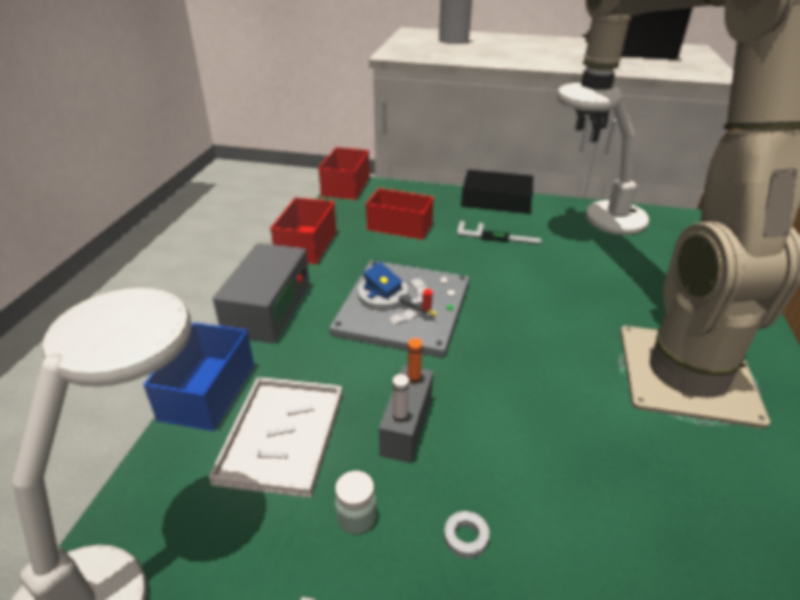

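The top view (800x600) shows the knob at (417,300), the rotor at about (443,249), the green tag at (439,325), white tags at (466,322) and (488,310), the orange probe at (293,310) and the white one at (246,309). The scene view agrees, and shows a lamp next to the gripper.

```bash
python3 - <<'E'
from h import *
im,X,d=cloud('top0')
hsv=cv2.cvtColor(im,cv2.COLOR_BGR2HSV)
def blob(name,lo,hi,c,r=14):
    m=cv2.inRange(hsv,lo,hi)>0
    v,u=np.mgrid[:384,:512];m&=(abs(u-c[0]*.64)<r)&(abs(v-c[1]*.64)<r)
    p=X[m];print(name,m.sum(),'px',u[m].mean().round(1),v[m].mean().round(1),'med',np.median(p,0).round(4),'zmax',p[:,2].max().round(3))
blob('knob',(0,170,80),(6,255,255),(417,300))
blob('knob2',(174,170,80),(180,255,255),(417,300))
blob('green',(50,150,120),(75,255,255),(439,325),6)
blob('orange',(8,170,120),(18,255,255),(293,310))
blob('spot',(22,150,120),(35,255,255),(438,250))
blob('pointer',(22,150,100),(35,255,255),(414,310),8)
blob('w1',(0,0,200),(180,40,255),(466,322),5)
blob('w2',(0,0,200),(180,40,255),(488,310),5)
blob('white',(0,0,170),(180,40,255),(245,308),9)
m=(X[...,2]>.015)&(X[...,2]<.035)&(abs(X[...,0]-.5)<.25)&(abs(X[...,1]+.05)<.2)
c=X[m][:,:2].astype(np.float32);print('plate',cv2.minAreaRect(c))
m=(X[...,2]>.06)&(X[...,2]<.08)&(abs(X[...,1]-.25)<.13)&(abs(X[...,0]-.47)<.08)
c=X[m][:,:2].astype(np.float32);print('stand',cv2.minAreaRect(c))
m=(X[...,2]>.04)&(X[...,2]<.05)
print(X[160,283],X[int(200),int(178)])
# disc: steel grey pixels at z .045
cv2.imwrite('pics/fx.png',cv2.resize(im[125:225,140:335],(780,400),interpolation=cv2.INTER_CUBIC))
for q in [(385,212),(509,217),(506,334),(374,330)]: print(X[int(q[1]*.64)+0,int(q[0]*.64)].round(3))
E
```

```text
knob 33 px 267.1 192.5 med [ 0.5233 -0.0349  0.0942] zmax 0.101<stdin>:7: RuntimeWarning: Mean of empty slice.
  ret = ret.dtype.type(ret / rcount)
  return _methods._mean(a, axis=axis, dtype=dtype,
  ret = um.true_divide(
Traceback (most recent call last):
ValueError: zero-size array to reduction operation maximum which has no identity
```

```bash
python3 - <<'E' 2>&1 | grep -v Warn
from h import *
im,X,d=cloud('top0')
hsv=cv2.cvtColor(im,cv2.COLOR_BGR2HSV)
def blob(name,lo,hi,c,r=14):
    m=cv2.inRange(hsv,lo,hi)>0
    v,u=np.mgrid[:384,:512];m&=(abs(u-c[0]*.64)<r)&(abs(v-c[1]*.64)<r)
    if not m.any(): print(name,'none');return
    p=X[m];print(name,m.sum(),'px',u[m].mean().round(1),v[m].mean().round(1),'med',np.median(p,0).round(4),'zmax',p[:,2].max().round(3))
blob('green',(50,150,120),(75,255,255),(439,325),6)
blob('orange',(8,170,120),(18,255,255),(293,310))
blob('spot',(22,150,120),(35,255,255),(438,250))
blob('pointer',(22,150,100),(35,255,255),(414,310),8)
blob('w1',(0,0,200),(180,40,255),(466,322),5)
blob('w2',(0,0,200),(180,40,255),(488,310),5)
blob('white',(0,0,170),(180,40,255),(245,308),9)
m=(X[...,2]>.015)&(X[...,2]<.035)&(abs(X[...,0]-.55)<.25)&(abs(X[...,1]+.08)<.17)
c=X[m][:,:2].astype(np.float32);print('plate',cv2.minAreaRect(c))
m=(X[...,2]>.06)&(X[...,2]<.08)&(abs(X[...,1]-.25)<.13)&(abs(X[...,0]-.47)<.08)
c=X[m][:,:2].astype(np.float32);print('stand',cv2.minAreaRect(c))
cv2.imwrite('pics/fx.png',cv2.resize(im[125:225,140:335],(780,400),interpolation=cv2.INTER_CUBIC))
E
```

```text
green 2 px 280.5 207.5 med [ 0.4784 -0.0777  0.0309] zmax 0.032
orange 32 px 187.8 198.1 med [0.5067 0.1942 0.1547] zmax 0.159
spot 20 px 280.0 159.1 med [ 0.6256 -0.0772  0.0767] zmax 0.084
pointer 1 px 265.0 196.0 med [ 0.5143 -0.0293  0.0522] zmax 0.052
w1 25 px 297.6 205.4 med [ 0.485  -0.1329  0.0294] zmax 0.036
w2 23 px 312.3 197.7 med [ 0.507  -0.1783  0.0283] zmax 1.522
white 56 px 155.6 196.8 med [0.5125 0.2865 0.1541] zmax 0.159
plate ((0.6221822500228882, -0.08938582241535187), (0.27068498730659485, 0.32436254620552063), 86.0946044921875)
stand ((0.5082058906555176, 0.24130071699619293), (0.1520700603723526, 0.05536646395921707), 86.9065933227539)
```

View pics/fx.png

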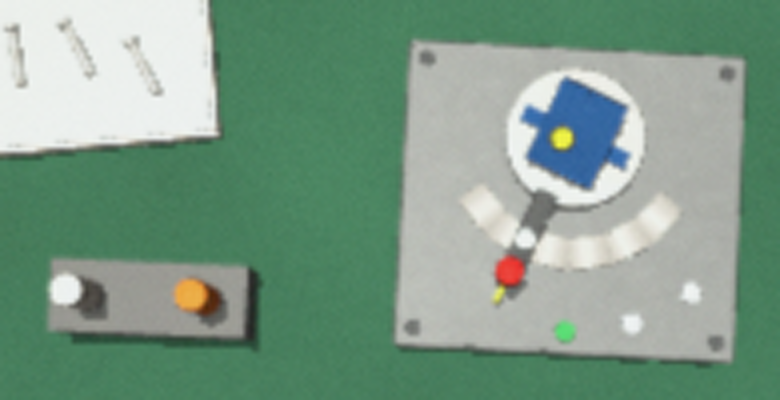

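The enlarged crop (4x, offset 140,125) shows the green tag at (565,331), white tags at (632,324) and (691,293), the disc centre at (575,138), the knob at (510,270), the orange cap at (191,295), the white cap at (66,290) and the spot at (562,139). Green is the first tag on the start side, so it marks notch 0.

```bash
cat >> h.py <<'E'
def onz(f,u,v,z):
    im,d,T,p=load(f);fl=im.shape[0]/2/np.tan(np.radians(p[0])/2)
    r=T[:3,:3]@np.array([(u-p[1])/fl,(v-p[2])/fl,1.]);return T[:3,3]+r*(z-T[2,3])/r[2]
E
python3 - <<'E'
from h import *
from scipy.optimize import least_squares
w=lambda a,b,z:onz('top0',140+(a+.5)/4-.5,125+(b+.5)/4-.5,z)
pts=dict(g=w(565,331,.028),w1=w(632,324,.028),w2=w(691,293,.028),disc=w(575,138,.045),knob=w(510,270,.094),o=w(191,295,.155),wh=w(66,290,.155),spot=w(562,139,.077))
cor=[w(*q,.025) for q in[(411,41),(744,60),(732,361),(396,346)]]
for k,v in pts.items():print(k,v.round(4))
L=np.array([[75,135],[75,-135],[-170,-135],[-170,135]])/1e3
def res(p):
    R=np.array([[np.cos(p[2]),-np.sin(p[2])],[np.sin(p[2]),np.cos(p[2])]])
    t=[-.152*np.array([np.cos(a),np.sin(a)]) for a in(0,.35,.7)]
    M=list(L)+t+[np.zeros(2)];O=cor+[pts['g'],pts['w1'],pts['w2'],pts['disc']]
    return np.concatenate([p[:2]+R@m-o[:2] for m,o in zip(M,O)])
s=least_squares(res,[.63,-.1,0]);print(s.x,(res(s.x)*1e3).round(1))
a=s.x;k=pts['knob'][:2]-a[:2];print('lever angle',np.arctan2(k[1],k[0])-a[2],np.linalg.norm(k))
for g in(0,-.35,-.7):
  t=a[2]+g
  print(g,'knob',a[:2]-.12*np.array([np.cos(t),np.sin(t)]))
E
```

```text
g [ 0.4789 -0.0791  0.028 ]
w1 [ 0.4835 -0.132   0.028 ]
w2 [ 0.5071 -0.1792  0.028 ]
disc [ 0.6296 -0.0892  0.045 ]
knob [ 0.5235 -0.0352  0.094 ]
o [0.5054 0.1961 0.155 ]
wh [0.5106 0.2859 0.155 ]
spot [ 0.6246 -0.0774  0.077 ]
[ 0.6295634  -0.08926    -0.06678676] [ 1.   1.6  2.6 -2.2 -2.  -2.1 -0.6  2.5 -1.  -0.1  0.1  0.3 -0.1 -0.
 -0.  -0. ]
lever angle 2.7375005927229883 0.11905845995517518
0 knob [ 0.50983092 -0.08125155]
-0.35 knob [ 0.51983606 -0.04068108]
-0.7 knob [ 0.54314614 -0.00600102]
```

```bash
cat >> h.py <<'E'
from scipy.spatial.transform import Rotation as Ro
def down(ang):  # tool pointing down, tool x at world angle ang (deg)
    a=np.radians(ang);return np.array([[np.cos(a),np.sin(a),0],[np.sin(a),-np.cos(a),0],[0,0,-1.]])
def rows(targets,s=None):
    s=s or ctrl.sense();p,R=s['tool_pos'],s['ee_rot']
    for q,Rt in targets:
        print(np.r_[R.T@(np.array(q)-p)/.04,Ro.from_matrix(R.T@Rt).as_rotvec(degrees=True)/8].round(2))
E
python3 - <<'E'
from h import *
rows([((.5235,-.0352,.20),down(-27)),((.5235,-.0352,.062),down(-27))])
E
```

```text
[ 1.202e+01 -1.035e+01  7.800e-01 -1.000e-02  0.000e+00  5.850e+00]
[ 1.202e+01 -1.035e+01  4.230e+00 -1.000e-02  0.000e+00  5.850e+00]
```

```bash
python3 -m pendant '1.2 -1.0 0.08 0 0 0.6 -1; 2.4 -2.1 0.16 0 0 1.2 -1; 3.6 -3.1 0.23 0 0 1.8 -1; 4.8 -4.1 0.31 0 0 2.3 -1; 6 -5.2 0.39 0 0 2.9 -1; 7.2 -6.2 0.47 0 0 3.5 -1; 8.4 -7.2 0.55 0 0 4.1 -1; 9.6 -8.3 0.62 0 0 4.7 -1; 10.8 -9.3 0.7 0 0 5.3 -1; 11.5 -9.9 0.75 0 0 5.6 -1; 12.02 -10.35 0.78 0 0 5.85 -1; 12.02 -10.35 0.78 0 0 5.85 -1; 12.02 -10.35 0.78 0 0 5.85 -1; 12.02 -10.35 0.78 0 0 5.85 -1; 12.02 -10.35 0.78 0 0 5.85 -1; 12.02 -10.35 0.78 0 0 5.85 -1' 30
python3 - <<'E'
from h import *
cap('wrist','w1')
im=cv2.imread('pics/w1.png');cv2.imwrite('pics/w1b.png',cv2.resize(im,(800,600)))
s=ctrl.sense();print(s['tool_pos'],s['ee_rot'],s['joint_positions'])
rows([((.5235,-.0352,.062),down(-27))])
E
```

```text
clock: 1.7
tool_pos: [0.5235, -0.0368, 0.1999]
ee_rot: [[0.89, -0.455, -0.001], [-0.455, -0.89, -0.001], [-0.0, 0.001, -1.0]]
ft_force: [0.4, -0.1, 0.7]
grip_width: 0.998
grasp_force: 0.0
[ 0.52345508 -0.03696433  0.19997201] [[ 8.90184772e-01 -4.55599494e-01 -4.16352646e-04]
 [-4.55599676e-01 -8.90184551e-01 -6.31817221e-04]
 [-8.27750873e-05  7.52124199e-04 -9.99999714e-01]] [  27.32256212    9.99018772  -31.17757818   99.92215951    5.46724657
   71.61183429 -122.30392938]
[-0.02 -0.04  3.45  0.01  0.   -0.01]
```

View pics/w1b.png

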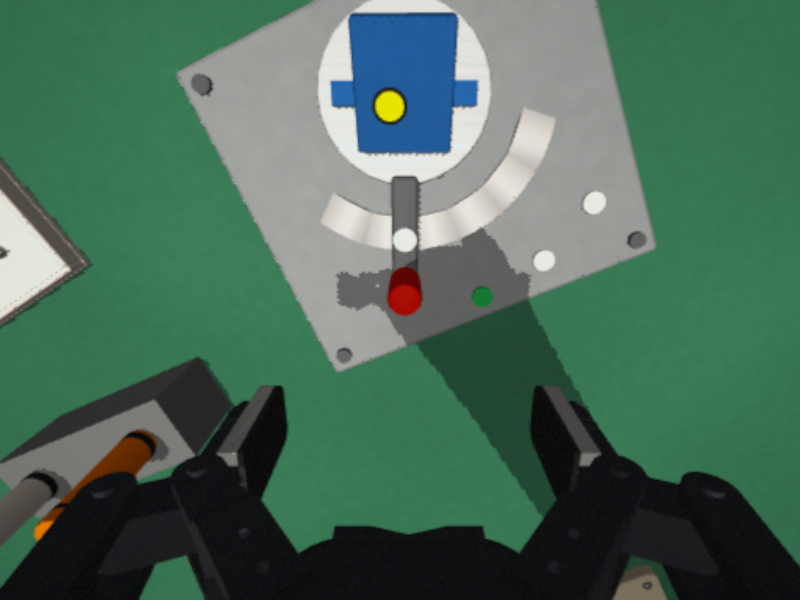

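The wrist view (800x600) shows the knob top at (405,299), the green tag at (482,296), the spot at (390,105), white tags at (544,261) and (595,203), and the disc centre at about (405,90).

```bash
python3 - <<'E'
from h import *
w=lambda a,b,z:onz('w1',(a+.5)*.64-.5,(b+.5)*.64-.5,z).round(4)
for n,a,b,z in[('knob',405,299,.094),('g',482,296,.028),('w1',544,261,.028),('w2',595,203,.028),('spot',390,105,.077),('disc',405,92,.045)]:print(n,w(a,b,z))
E
```

```text
knob [ 0.5228 -0.0351  0.094 ]
g [ 0.4783 -0.0785  0.028 ]
w1 [ 0.4825 -0.1312  0.028 ]
w2 [ 0.5059 -0.1794  0.028 ]
spot [ 0.6248 -0.0778  0.077 ]
disc [ 0.6304 -0.09    0.045 ]
```

```bash
python3 -m pendant '0 -0.04 1.0 0 0 0 -1; 0 -0.04 2.0 0 0 0 -1; 0 -0.04 2.8 0 0 0 -1; 0 -0.04 3.3 0 0 0 -1; 0 -0.04 3.45 0 0 0 -1; 0 -0.04 3.45 0 0 0 0.3; 0 -0.04 3.45 0 0 0 1; 0 -0.04 3.45 0 0 0 1; 0 -0.04 3.45 0 0 0 1; 0 -0.04 3.45 0 0 0 1; 0 -0.04 3.45 0 0 0 1; 0 -0.04 3.45 0 0 0 1' 20
python3 - <<'E'
from h import *
s=ctrl.sense();print(s['tool_pos'])
C=np.array([.6297,-.0893])
# keep radius of the commanded tool point, step the angle
T=[]
for f in np.linspace(-.404,0.02,9)[1:]:
    t=-.0668+f;T.append((np.r_[C-.12*np.array([np.cos(t),np.sin(t)]),.062],down(np.degrees(t))))
rows(T)
E
```

```text
clock: 2.95
tool_pos: [0.5251, -0.0343, 0.063]
ee_rot: [[0.891, -0.454, 0.001], [-0.454, -0.891, -0.001], [0.001, -0.0, -1.0]]
ft_force: [-2.0, -1.6, 7.4]
grip_width: 0.247
grasp_force: 20.9
[ 0.52510699 -0.0342501   0.06300896]
[-0.04  0.2   0.03 -0.   -0.01 -0.38]
[-0.03  0.36  0.03 -0.   -0.01 -0.76]
[-0.01  0.52  0.03  0.   -0.01 -1.14]
[ 0.02  0.67  0.03  0.   -0.01 -1.52]
[ 0.06  0.83  0.03  0.   -0.01 -1.9 ]
[ 0.11  0.98  0.03  0.   -0.01 -2.28]
[ 0.16  1.13  0.03  0.   -0.01 -2.66]
[ 0.22  1.27  0.03  0.   -0.01 -3.04]
```

```bash
python3 -m pendant '0 0.16 0 0 0 -0.38 1; 0 0.32 0 0 0 -0.76 1; 0.02 0.48 0 0 0 -1.14 1; 0.05 0.63 0 0 0 -1.52 1; 0.09 0.79 0 0 0 -1.9 1; 0.14 0.94 0 0 0 -2.28 1; 0.19 1.09 0 0 0 -2.66 1; 0.23 1.18 0 0 0 -2.9 1; 0.23 1.18 0 0 0 -2.9 1; 0.23 1.18 0 0 0 -2.9 1; 0.23 1.18 0 0 0 -2.9 1; 0.23 1.18 0 0 0 -2.9 1'
python3 -m pendant '0 0 0 0 0 0 0.2; 0 0 0 0 0 0 -0.5; 0 0 0 0 0 0 -1; 0 0 0 0 0 0 -1; 0 0 -1 0 0 0 -1; 0 0 -2 0 0 0 -1; 0 0 -3 0 0 0 -1; 0 0 -3.5 0 0 0 -1; 0 0 -3.5 0 0 0 -1; 0 0 -3.5 0 0 0 -1; 0 0 -3.5 0 0 0 -1'
python3 - <<'E'
from h import *
cap('wrist','w2')
im=cv2.imread('pics/w2.png');cv2.imwrite('pics/w2b.png',cv2.resize(im,(800,600)))
s=ctrl.sense();print(s['tool_pos'],s['joint_positions'])
E
```

```text
clock: 4.15
tool_pos: [0.5123, -0.0805, 0.063]
ee_rot: [[0.998, -0.066, 0.002], [-0.066, -0.998, -0.001], [0.002, 0.0, -1.0]]
ft_force: [0.3, 0.1, 5.5]
grip_width: 0.25
grasp_force: 20.8
clock: 5.25
tool_pos: [0.5107, -0.0804, 0.2009]
ee_rot: [[0.998, -0.066, -0.002], [-0.066, -0.998, 0.0], [-0.002, -0.0, -1.0]]
ft_force: [-0.6, -0.3, 0.4]
grip_width: 1.005
grasp_force: 0.0
[ 0.51067974 -0.08031242  0.2008055 ] [ 35.19066069   9.35540605 -34.17912932 100.72980202   5.4922201
  71.70889627 -94.15573955]
```

View pics/w2b.png

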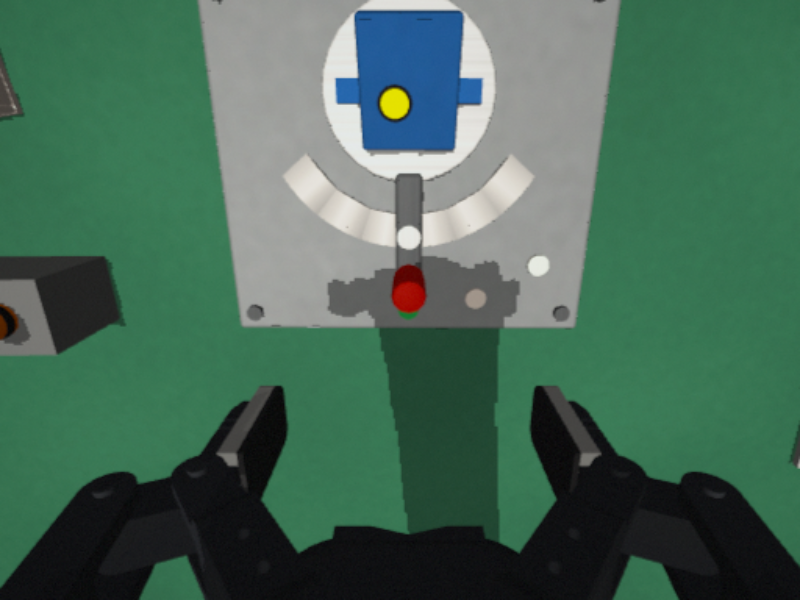

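The lever lies in line with the green tag, with the knob at (408,296) and the tag peeking out at (408,314). The spot is at (395,103), and the bracket is now square to the fixture.

```bash
python3 - <<'E'
from h import *
im,X,d=cloud('w2')
w=lambda a,b,z:onz('w2',(a+.5)*.64-.5,(b+.5)*.64-.5,z).round(4)
k=w(408,296,.094);C=np.array([.630,-.0895]);print('knob',k,'angle',np.arctan2(*(C-k[:2])[::-1])+.0668,'spot77',w(395,103,.077))
v,u=int(103*.64),int(395*.64);print('spot depth',np.median(X[v-2:v+3,u-2:u+3].reshape(-1,3),0))
P=X[int(22*.64):int(142*.64),int(370*.64):int(450*.64)].reshape(-1,3);P=P[P[:,2]>.05]
c=P.mean(0);n=np.linalg.svd(P-c,full_matrices=0)[2][2];n*=np.sign(n[2]);print('n',n,np.degrees(np.arccos(n[2])),np.degrees(np.arctan2(n[1],n[0])),'resid',np.abs((P-c)@n).std())
sp=w(395,103,.077);print('plane z at spot',c[2]-((sp[:2]-c[:2])@n[:2])/n[2])
rows([((.5054,.1961,.22),down(-3.5)),((.5054,.1961,.108),down(-3.5))])
E
```

```text
knob [ 0.5106 -0.0807  0.094 ] angle -0.006768827271941225 spot77 [ 0.6205 -0.0806  0.077 ]
spot depth [ 0.62090992 -0.08011005  0.07922698]
n [-0.07385582 -0.99724809  0.0064468 ] 89.63062281669873 -94.23557168951827 resid 0.006475370717951243
plane z at spot 1.2863464073649222
[-0.59 -6.89 -0.48 -0.    0.02 -0.04]
[-0.58 -6.89  2.32 -0.    0.02 -0.04]
```

```bash
python3 -m pendant '-0.1 -1 -0.3 0 0 0 -1; -0.2 -2 -0.5 0 0 0 -1; -0.25 -3 -0.5 0 0 0 -1; -0.35 -4 -0.5 0 0 0 -1; -0.45 -5 -0.5 0 0 0 -1; -0.55 -6 -0.5 0 0 0 -1; -0.59 -6.6 -0.5 0 0 0 -1; -0.59 -6.89 -0.5 0 0 0 -1; -0.59 -6.89 -0.5 0 0 0 -1; -0.59 -6.89 -0.5 0 0 0 -1; -0.59 -6.89 -0.5 0 0 0 -1; -0.59 -6.89 -0.5 0 0 0 -1'
python3 - <<'E'
from h import *
cap('wrist','w3')
im=cv2.imread('pics/w3.png');cv2.imwrite('pics/w3b.png',cv2.resize(im,(800,600)))
s=ctrl.sense();print(s['tool_pos'])
rows([((.5054,.1961,.108),down(-3.5))])
E
```

```text
clock: 6.5
tool_pos: [0.5064, 0.1947, 0.222]
ee_rot: [[0.998, -0.068, 0.0], [-0.068, -0.998, -0.001], [0.0, 0.001, -1.0]]
ft_force: [1.0, 0.6, 0.5]
grip_width: 1.001
grasp_force: 0.0
[0.50634219 0.19500116 0.22207728]
[-0.03 -0.03  2.85  0.   -0.   -0.05]
```

View pics/w3b.png

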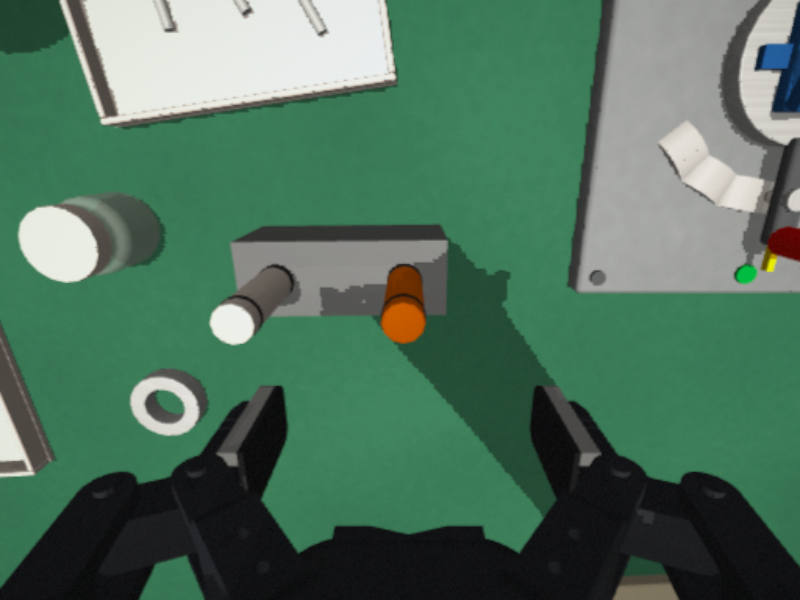

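The wrist view shows the orange cap at (403,322), the white cap at (234,323), and the green tag at (746,274) with the pointer tip at (768,271).

```bash
python3 - <<'E'
from h import *
w=lambda a,b,z:onz('w3',(a+.5)*.64-.5,(b+.5)*.64-.5,z).round(4)
print(w(403,322,.155),w(234,323,.155),'base',w(404,272,.07),'tag',w(746,274,.028),'ptr',w(768,271,.045),'knob',w(795,242,.094))
q=w(403,322,.155);rows([((q[0],q[1],.108),down(-3.5))])
E
```

```text
[0.5054 0.197  0.155 ] [0.5109 0.2858 0.155 ] base [0.5097 0.1969 0.07  ] tag [ 0.4779 -0.0788  0.028 ] ptr [ 0.4848 -0.0818  0.045 ] knob [ 0.5189 -0.0538  0.094 ]
[-0.03 -0.05  2.85  0.   -0.   -0.05]
```

```bash
python3 -m pendant '-0.02 -0.04 0.9 0 0 0 -1; -0.02 -0.04 1.8 0 0 0 -1; -0.02 -0.04 2.5 0 0 0 -1; -0.02 -0.04 2.85 0 0 0 -1; -0.02 -0.04 2.85 0 0 0 -0.3; -0.02 -0.04 2.85 0 0 0 0.4; -0.02 -0.04 2.85 0 0 0 1; -0.02 -0.04 2.85 0 0 0 1; -0.02 -0.04 2.85 0 0 0 1; -0.02 -0.04 2.85 0 0 0 1; -0.02 -0.04 2.85 0 0 0 1; -0.02 -0.04 2.85 0 0 0 1; -0.02 -0.04 2.85 0 0 0 1' 40
python3 -m pendant '0 0 -0.5 0 0 0 1; 0 0 -1 0 0 0 1; 0 0 -1.8 0 0 0 1; 0 0 -2.6 0 0 0 1; 0 0 -3.2 0 0 0 1; 0 0 -3.2 0 0 0 1; 0 0 -3.2 0 0 0 1; 0 0 -3.2 0 0 0 1'
python3 - <<'E'
from h import *
cap('scene','s2')
im=cv2.imread('pics/s2.png');cv2.imwrite('pics/s2b.png',cv2.resize(im[150:290,200:340],(700,600),interpolation=cv2.INTER_CUBIC))
s=ctrl.sense();print(s['tool_pos'])
E
```

```text
clock: 7.85
tool_pos: [0.5061, 0.1979, 0.1093]
ee_rot: [[0.998, -0.066, 0.002], [-0.066, -0.998, 0.0], [0.002, -0.0, -1.0]]
ft_force: [-0.9, -0.9, 5.9]
grip_width: 0.273
grasp_force: 38.8
clock: 8.65
tool_pos: [0.5049, 0.1975, 0.235]
ee_rot: [[0.998, -0.066, -0.001], [-0.066, -0.998, -0.001], [-0.001, 0.001, -1.0]]
ft_force: [-0.3, -0.3, -1.0]
grip_width: 0.265
grasp_force: 39.6
[0.5048219  0.19752068 0.23494095]
```

View pics/s2b.png

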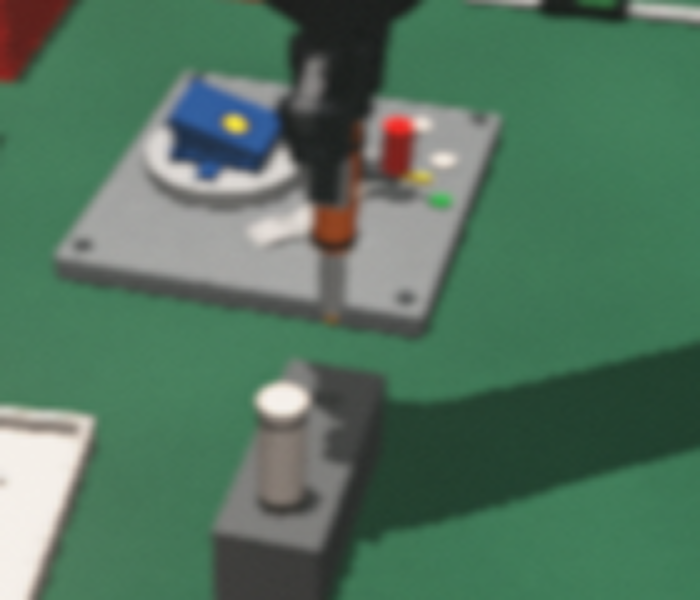

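The probe is held upright, clear of the stand, with its tip free. The lever is still beside the green tag and the white probe is untouched.

```bash
cat >> h.py <<'E'
SP=np.array([.6205,-.0804,.077]);yaw=-.0668
def Rs():
    n=np.array([-np.sin(np.radians(20))*np.cos(yaw),-np.sin(np.radians(20))*np.sin(yaw),np.cos(np.radians(20))])
    y=np.array([np.sin(yaw),-np.cos(yaw),0]);return np.c_[np.cross(y,-n),y,-n],n
E
python3 - <<'E'
from h import *
R,n=Rs();print(R,np.linalg.det(R))
rows([(SP+n*(.1013+h),R) for h in(.04,.012)])
E
```

```text
[[ 0.93759683 -0.06675033  0.34125734]
 [-0.06272479 -0.99776971 -0.02282996]
 [ 0.34202014  0.         -0.93969262]] 0.9999999999999999
[2.14 6.74 0.63 0.   2.51 0.01]
[2.38 6.74 1.29 0.   2.51 0.01]
```

```bash
python3 -m pendant '0.2 0.8 0 0 0 0 1; 0.5 1.6 0 0 0.3 0 1; 0.8 2.5 0 0 0.7 0 1; 1.1 3.4 0 0 1.1 0 1; 1.4 4.3 0 0 1.5 0 1; 1.6 5.2 0.1 0 1.9 0 1; 1.9 6 0.3 0 2.3 0 1; 2.05 6.5 0.5 0 2.51 0 1; 2.14 6.74 0.63 0 2.51 0 1; 2.14 6.74 0.63 0 2.51 0 1; 2.14 6.74 0.63 0 2.51 0 1; 2.14 6.74 0.63 0 2.51 0 1; 2.14 6.74 0.63 0 2.51 0 1; 2.14 6.74 0.63 0 2.51 0 1'
python3 - <<'E'
from h import *
R,n=Rs()
cap('wrist','w4');cap('scene','s4')
a=cv2.imread('pics/w4.png')[20:260,130:390];b=cv2.imread('pics/s4.png')[150:220,210:290]
o=np.hstack([cv2.resize(a,(400,370),interpolation=cv2.INTER_CUBIC),cv2.resize(b,(400,370),interpolation=cv2.INTER_CUBIC)]);cv2.imwrite('pics/c4.png',o)
s=ctrl.sense();print(s['tool_pos'],s['ee_rot'],s['ft_force'])
rows([(SP+n*(.1013+h),R) for h in(.012,.003,-.004)])
E
```

```text
clock: 10.1
tool_pos: [0.5732, -0.076, 0.2112]
ee_rot: [[0.937, -0.065, 0.343], [-0.061, -0.998, -0.022], [0.344, 0.0, -0.939]]
ft_force: [0.4, 0.1, -1.8]
grip_width: 0.271
grasp_force: 39.6
[ 0.57304495 -0.0764397   0.21110869] [[ 9.37118329e-01 -6.54845726e-02  3.42813371e-01]
 [-6.14411858e-02 -9.97853568e-01 -2.26547554e-02]
 [ 3.43561082e-01  1.67326528e-04 -9.39130318e-01]] [ 0.28931636  0.67953922 -1.67368625]
[-0.03  0.02  0.73 -0.   -0.01  0.01]
[-0.03  0.02  0.95 -0.   -0.01  0.01]
[-0.03  0.02  1.13 -0.   -0.01  0.01]
```

View pics/c4.png

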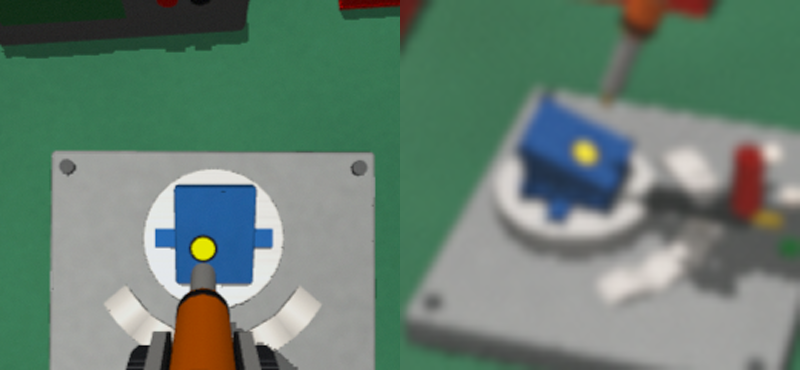

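The left crop shows the probe in line with the spot (spot at (203,249), sleeve end at (203,263)). The right crop shows the tip hanging above the face and square to it.

```bash
python3 -m pendant '-0.01 0.01 0.25 0 0 0 1; -0.03 0.02 0.5 0 0 0 1; -0.03 0.02 0.7 0 0 0 1; -0.03 0.02 0.8 0 0 0 1; -0.03 0.02 0.83 0 0 0 1; -0.03 0.02 0.83 0 0 0 1; -0.03 0.02 0.83 0 0 0 1'
python3 - <<'E'
from h import *
R,n=Rs()
s=ctrl.sense();cap('wrist','w5')
a=cv2.imread('pics/w5.png')[140:230,220:310]
p=s['tool_pos'];Rm=s['ee_rot'];P=ctrl.camera_params('wrist');T=np.linalg.inv(P['world_from_camera']);fl=192/np.tan(np.radians(P['vfov'])/2)
for nm,q in[('tip',p+Rm[:,2]*.1013),('org',p+Rm[:,2]*.0893),('orgfar',p+Rm[:,2]*.0893+Rm[:,0]*.007),('spot',SP)]:
    c=T[:3,:3]@q+T[:3,3];print(nm,q.round(4),(np.array([c[0]/c[2]*fl+P['cx']-220,c[1]/c[2]*fl+P['cy']-140])*6.5).round(0))
cv2.imwrite('pics/c5.png',cv2.resize(a,(585,585),interpolation=cv2.INTER_CUBIC))
print(p,s['ft_force'],n@s['ft_force'])
rows([(SP+n*(.1013+h),R) for h in(0,-.004)])
E
```

```text
clock: 10.9
tool_pos: [0.5833, -0.0783, 0.1796]
ee_rot: [[0.937, -0.066, 0.343], [-0.062, -0.998, -0.023], [0.344, 0.0, -0.939]]
ft_force: [-0.8, 0.3, -1.4]
grip_width: 0.269
grasp_force: 39.6
tip [ 0.6181 -0.0806  0.0845] [264. 336.]
org [ 0.6139 -0.0803  0.0958] [263. 364.]
orgfar [ 0.6205 -0.0808  0.0982] [263. 316.]
spot [ 0.6205 -0.0804  0.077 ] [261. 321.]
[ 0.58330612 -0.07831177  0.17964538] [-0.7874603   0.31998833 -1.43505988] -1.0724832485976639
[-0.   -0.01  0.2  -0.   -0.01  0.  ]
[-0.   -0.01  0.3  -0.   -0.01  0.  ]
```

View pics/c5.png

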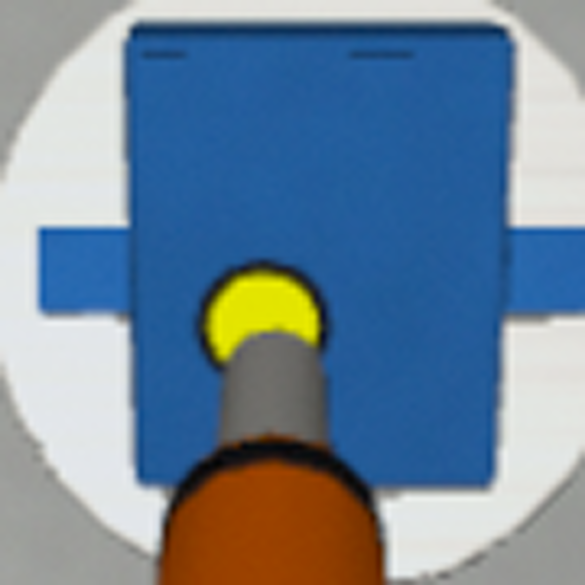

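In this crop the spot is at (263,325) and the sleeve's far edge at (275,330), against a predicted (263,316). So the tip sits about 1.5 mm to tool +y and 2 mm to tool -x, and I correct for that while approaching.

```bash
cat > f.py <<'E'
from h import *
s=ctrl.sense();R,n=Rs();d=s['tool_pos']+s['ee_rot'][:,2]*.1013-SP
print('along n mm',(n@d*1e3).round(2),'Fn',(n@s['ft_force']).round(2),'grip',s['grasp_force'])
E
for i in 1; do python3 -m pendant '0.02 -0.02 0.05 0 0 0 1; 0.04 -0.04 0.1 0 0 0 1; 0.04 -0.04 0.1 0 0 0 1; 0.04 -0.04 0.1 0 0 0 1; 0.04 -0.04 0.1 0 0 0 1'|grep ft; python3 f.py
python3 -m pendant '0 0 0.03 0 0 0 1; 0 0 0.06 0 0 0 1; 0 0 0.06 0 0 0 1; 0 0 0.06 0 0 0 1'|grep ft; python3 f.py
python3 -m pendant '0 0 0.02 0 0 0 1; 0 0 0.04 0 0 0 1; 0 0 0.04 0 0 0 1; 0 0 0.04 0 0 0 1'|grep ft; python3 f.py
python3 -m pendant '0 0 0.02 0 0 0 1; 0 0 0.04 0 0 0 1; 0 0 0.04 0 0 0 1; 0 0 0.04 0 0 0 1'|grep ft; python3 f.py; done
```

```text
ft_force: [0.4, 0.1, -1.2]
along n mm 3.67 Fn -1.3 grip 39.62539315223694
ft_force: [-0.8, 0.3, -1.9]
along n mm 1.2 Fn -1.5 grip 39.62570250034332
ft_force: [0.6, 0.1, -0.4]
along n mm -0.32 Fn -0.52 grip 39.62658405303955
ft_force: [-1.6, -0.2, 0.3]
along n mm -1.92 Fn 0.77 grip 39.63326096534729
```

```bash
python3 -m pendant '0 0 0.02 0 0 0 1; 0 0 0.04 0 0 0 1; 0 0 0.04 0 0 0 1; 0 0 0.04 0 0 0 1' >/dev/null
for i in 1 2 3 4 5 6; do python3 -m pendant '0 0 0 0 0 0 1' >/dev/null; python3 f.py; done
python3 - <<'E'
from h import *
s=ctrl.sense();cap('wrist','w6');print(s['clock'],s['ee_rot'][:,2])
a=cv2.imread('pics/w6.png')[140:230,220:310]
cv2.imwrite('pics/c6.png',cv2.resize(a,(585,585),interpolation=cv2.INTER_CUBIC))
E
```

```text
along n mm -3.53 Fn 1.03 grip 39.647136926651
along n mm -3.51 Fn 1.23 grip 39.646897315979004
along n mm -3.5 Fn 1.5 grip 39.64682221412659
along n mm -3.54 Fn 2.23 grip 39.646897315979004
along n mm -3.52 Fn 0.38 grip 39.64722454547882
along n mm -3.55 Fn 0.69 grip 39.646968841552734
13.65 [ 0.34265907 -0.02271808 -0.9391851 ]
```

View pics/c6.png

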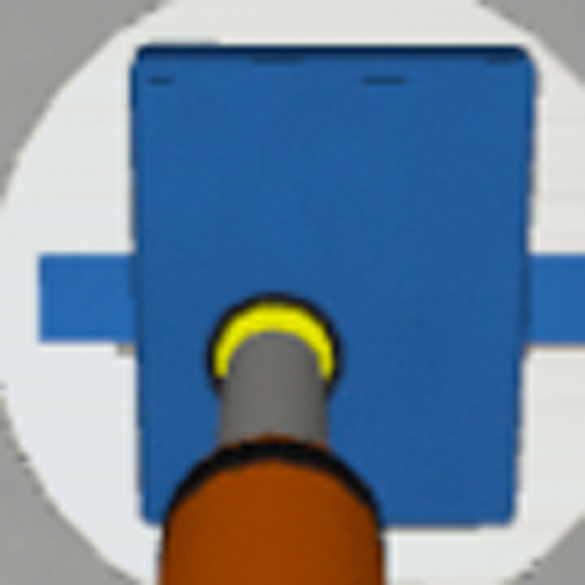

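The tip bears on the spot: the sleeve is centred across it at x=275 and within about 2 mm up-slope. Force is about 2.5 N above baseline, and the spring is roughly 4 mm in.

```bash
python3 -c "
from rig import ctrl
print(ctrl.hand_in())"
```

```text
the job is handed in; nothing more can be done
None
```

I handed the job in with the lever in the green notch and the orange probe held square on the yellow spot. It is pressing with about 2.5 N, the spring tip is roughly 4 mm in, and nothing else was visibly disturbed; the hand-in returned no verdict.

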